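Shut the oven's gas valve under the sliding cover

TASK

Slide the metal cover of the gas valve box all the way along to the other, closed half of the box, keeping it lying in its track (do not lift it), so that the two valve levers are uncovered. Then push the lever whose end is a round disc fully shut, a quarter turn clockwise seen from above until it stops. Leave the plain lever open as it is, and leave the kitchen things around the box where they stand.

Things in the scene. Friction and masses are not known exactly. Their poses are not given: they have to be found in the camera images.
- gas_box: Grey steel valve box fixed on the counter, 206 (x) x 536 (y) x 84 mm high, origin under its centre; x points away from the robot, y along its length. Open well with the valves in its -y half, closed top at z 71 on its +y half. Ledges at z 74 along both long sides carry the cover, between 6 mm side lips and end walls that rise to z 84 (inside faces at x -97, 97, y -262, 262).
- well (a point): Centre of the open well's floor, 4 mm above the counter; axes as the box's. The well measures 170 (x) x 262 (y) mm inside and is 70 mm deep to the ledges. Brass pipes along x lie under the levers, up to 46 mm above the counter at the valve bodies and 39 elsewhere. Behind the box two pipe stubs, at most 45 mm high, reach 46 mm out.
- cover: Loose aluminium plate lying on the ledges over the well, 188 (x) x 256 (y) x 4 mm, about 0.45 kg, with a raised panel in its middle, 120 (x) x 110 (y) mm, top 26 mm above the underside; its upright sides can be pushed. Origin at the centre of the underside, axes as the box's. In the box's frame it starts at y -132 to -112, z 74 mm, and slides to +y until the end wall stops it at y 134.
- disc_handle (a joint): Turn of the lever with the round disc at its end, rad: 0 = open (lever points to the box's -x), grows clockwise seen from above, 1.571 = shut at its stop (lever points to the box's +y). Starts at 0 to 0.25. Stiff: about 0.15 N m, stays where it is left.
- disc_pivot (a point): Turning axis of the disc-ended lever at its mid height, 54 mm above the counter; in the box's frame at x 35 and y -197 or -83 mm. The frame turns with the lever: -x points along it to its end. The lever is a steel bar 12 mm wide, 12 mm thick (z 48 to 60, 14 mm below the cover) with a hub of 14 mm radius.
- disc_end (a point): Centre of the round disc (radius 17 mm, 12 mm thick, level with the bar) at the end of that lever, 62 mm from the pivot.
- plain_handle (a joint): Turn of the other lever, same meaning of values; must be left as it is. Starts at 0 to 0.25.
- plain_pivot (a point): Turning axis of the plain lever: a straight, square-ended steel bar 12 mm wide, 12 mm thick and 75 mm long from the pivot, at the same height; at the other one of the two y places.
- plain_end (a point): Point on the plain lever's mid line 62 mm from its pivot, 13 mm short of its square end.
- spice_jar: Bystander: small glass jar, 48 mm across, 85 high, in front of the box. Origin under its centre.
- mug: Bystander: white mug, 76 mm across, 85 high, in front of the box. Origin under its centre.
- spatula: Bystander: spatula 240 mm long lying behind the box. Origin near its middle.
- carton: Bystander: cardboard carton 60 x 90 x 70 mm high beyond the box's +y end. Origin under its centre.
- bowl: Bystander: steel bowl, 150 mm across, 60 high, beyond the box's -y end. Origin under its centre.
- wash_bottle: Bystander: white bottle, 56 mm across, 130 high, behind the box. Origin under its centre.

How it is judged:
On the way, in this order (a step that is already met when the one before it is completed fails the run):
1. the cover lies on the closed half and the disc-ended lever has not yet been shut (y of cover in the frame of gas_box above 0.11 m and z of cover in the frame of gas_box between 0.068 and 0.08 m and angle between cover's own z axis and vertical below 0.05 rad and value of joint disc_handle below 0.6 rad), for 0.2 s.
2. the disc-ended lever is shut (value of joint disc_handle above 1.45 rad), for 0.2 s.
At the end, for the whole second after the job is handed in: Cover flat and at rest in its track (underside 68-80 mm above the box's), centre over 110 mm to the +y side of the box's middle; disc lever beyond 1.45 rad; plain lever's end within 20 mm and bystanders within 30 mm of their starts (y of cover in the frame of gas_box above 0.11 m and z of cover in the frame of gas_box between 0.068 and 0.08 m and angle between cover's own z axis and vertical below 0.05 rad and value of joint disc_handle above 1.45 rad and distance of plain_end from where it was at the start of the episode below 0.02 m and linear speed of cover below 0.02 m/s and distance of each of spice_jar, mug, spatula, carton, bowl, wash_bottle from where it was at the start of the episode below 0.03 m); the robot touches nothing.
It fails at once if the cover is lifted or tipped out of its track (z of cover in the frame of gas_box above 0.094 m or angle between cover's own z axis and vertical above 0.15 rad).
It fails at once if the plain lever is turned (distance of plain_end from where it was at the start of the episode above 0.02 m).
It fails at once if a bystander is pushed about or lifted (distance of any of spice_jar, mug, spatula, carton, bowl, wash_bottle from where it was at the start of the episode above 0.03 m).
It also fails if it takes over 48 s, if anything falls off the work surface, if the arm or the gripper's body presses on something with over 40 N, if the wrist force passes 120 N, or if a joint passes its speed limit or range.

ROBOT

A 6-joint arm with a two-finger parallel gripper is mounted at the origin on the work surface. World frame = base frame: x ahead of the robot, y to its left, z up, the work surface at z = 0. Lengths are in m, angles in rad, forces in N, time in s.
With the tool pointing down it reaches from about 0.275 to 0.725 m from the base axis. Payload 15.9 kg.
Tool frame: the origin (TCP) lies midway between the tips of the shut fingers; the grasp point (between the pads) lies 19 mm behind it (env.grasp_offset is the distance from the TCP to the grasp point, in m); z points along the fingers, x is the direction in which the jaws open and shut, and the axes are right-handed (so a half turn about z gives the same grasp; the last joint's range is limited). The gripper opens to 85 mm and grips with 20 to 120 N. Pads are 22 mm wide; open, the fingers measure 114 mm over their backs; the gripper's body (76 mm by 85 mm) begins 54 mm behind the grasp point. The pads swing forward as they close: fully open they stand 13 mm farther back than shut.
Start: joints at [1.314, 0.213, -0.034, 1.323, 0, 1.571], TCP at [0.127, 0.484, 0.231] pointing down, gripper open.
Joint ranges: [-2.98, 2.98], [-0.74, 1.72], [-1.14, 1.35], [-2.1, 2.04], [-1.57, 1.44], [-3.14, 3.14]. Speed limits (rad/s): [1.89, 1.89, 2.39, 2.57, 3.14, 3.14].

INTERFACE

Orientations are given as a unit quaternion [w, x, y, z].
In Python, from plant import env gives the robot as it stands.
- The arm moves only by the shell command python3 -m jog 'ROWS' [OPENING]. ROWS is JSON, a list of rows, each a list of 4 numbers: the shift along the tool's x, y, z in m, then the turn about the tool's z in rad. In form: [[x, y, z, spin], ...]. A call has 1 to 5 rows; each row is the pose to reach, as a shift and turn from the pose commanded when the call began, along the tool's axes at that moment; what a row does not reach only later rows make up. A row lasts 1/8 s, in which the tool goes at most 62.5 mm and 10.7 degrees, less where a joint would pass 70% of its speed; a pose out of reach is approached as far as the arm can. A call with a gripper value outside its range is refused whole. OPENING is the gripper command: -1 is fully open, 1 is shut, values between are in proportion, set as the call begins (- or left out, the last holds). The fingers move at their own pace and stop on an object; the grip force is fixed at half the most. Time passes only in rows, so rows that repeat a pose let the fingers close. It gives the time, the measured TCP pose, the force and the opening at its end, in the units of the state.
- env.sense(): the state, without advancing time (a new reading comes with each control period).
- env.capture(name): name is "scene" or "top" or "wrist"; returns the picture (400x640x3 uint8, red, green, blue); there is no depth.
- env.camera_info(name): a dict with "mtx" (3x3 intrinsics, pixels), "extrinsics" (4x4, takes a point from camera to world coordinates). Camera axes: x right, y down, z forward; pixel columns grow to the right and rows downward; lengths in m; the calibration is good to about 2 mm. A picture is of the moment at which its call begins: read the wrist's pose just before it. camera_info takes no time and is no camera call; for the wrist camera it gives the pose at the moment of the call.
- env.finish_job(): hands the job in, once; it reports no verdict.
Trained networks look in the newest picture that a camera, given by its name, has taken for a name from the list of things; names that differ only in an ending like _2 or _b are one class to them, and where a whole thing is asked for, a point or a joint stands for the part that bears it (a point fixed in the world has none). Each returns a list of dicts, best first, with "conf" (0 to 1); they miss things now and then, are a little off and sometimes report something else, mostly with a low value. They report only what shows in the picture. A call takes as long as a camera call.
- env.find_in(camera, name): "box" ([left, top, width, height] in pixels, round what is visible of it).
- env.cut_out(camera, name): "region" (400x640 bool, what is visible of it) and "box" ([left, top, width, height] in pixels, round what is visible of it).
The state is a dict: "time": time; "joint_positions": joint angles; "dq": joint speeds; "tau": joint torques, N m; "eef_pos": TCP position; "orientation": TCP orientation; "force": force on the tool from outside, world axes, zero at the start; "ft_torque": the same for the moment, N m; "gripper_width": opening from 0.0 (shut) to 1.0 (fully open).
Only numpy, scipy, OpenCV 4.12 (cv2) and the standard library are available. Lean on these libraries where they do the work, as an engineer would, in place of code of your own. Each camera call takes 0.05 s, during which the arm holds its last target. There are 200 camera calls.

## Working session

There is one attempt and no reset: what is moved stays moved. The work goes in short steps, Python scripts to look and compute and a shell command to move; the robot and the scene stay as the last step left them, time stands still between calls to the robot, and variables do not carry over. Pictures are saved under pics/ and viewed, about 8 in all and at most 12, crops included, and the job is handed in when it is done.

```bash
ls; mkdir -p pics
python3 - <<'E'
from plant import env
import cv2
s=env.sense();print(s)
for n in ["top","scene"]:
    im=env.capture(n);cv2.imwrite(f"pics/{n}0.png",im[:,:,::-1])
    i=env.camera_info(n);print(n,i["mtx"],i["extrinsics"])
    for o in ["gas_box","cover"]:
        print(o,[(d["conf"],d["box"]) for d in env.find_in(n,o)][:2])
E
```

```text
pics
{'time': 0.0, 'joint_positions': array([ 1.31400815e+00,  2.13340271e-01, -3.50418341e-02,  1.32349171e+00,
        9.41326531e-06,  1.57079026e+00]), 'dq': array([ 4.33835463e-04, -3.86301669e-05,  1.42190457e-03, -2.00232850e-03,
       -2.40208808e-03,  3.97581505e-04]), 'tau': array([-4.06199906e-03, -6.86165857e+01,  4.87118626e+01,  1.72775454e-02,
       -1.24683443e-04,  4.52741375e-06]), 'eef_pos': array([0.12690121, 0.48328776, 0.23083095]), 'orientation': array([ 3.25308415e-04,  7.91823570e-01,  6.10749657e-01, -4.29466911e-04]), 'force': array([0.34040404, 0.53924767, 0.57089973]), 'ft_torque': array([ 0.00815266, -0.01288144, -0.02787029]), 'gripper_width': 1.0024391074768235}
top [[425.36105497   0.         320.82305167]
 [  0.         425.36105497 198.00426694]
 [  0.           0.           1.        ]] [[ 0.01328544 -0.98911656  0.14653301  0.41016489]
 [-0.99990518 -0.01261088  0.00553154  0.0083592 ]
 [-0.00362342 -0.14659261 -0.98919031  1.33605713]
 [ 0.          0.          0.          1.        ]]
gas_box [(0.84, [235.3, 157.5, 188.2, 87.4])]
cover [(0.69, [327.2, 172.0, 90.6, 66.8])]
scene [[459.22556105   0.         318.75240173]
 [  0.         459.22556105 199.96372333]
 [  0.           0.           1.        ]] [[-0.72754139  0.54493506 -0.41680847  1.12645289]
 [ 0.68587886  0.5918299  -0.42344723  0.6013889 ]
 [ 0.01592847 -0.59395551 -0.80434019  1.16590345]
 [ 0.          0.          0.          1.        ]]
gas_box [(0.64, [224.8, 127.3, 168.2, 166.8])]
cover [(0.64, [230.9, 136.4, 96.6, 74.0]), (0.47, [312.2, 141.3, 11.5, 28.3])]
```

```bash
python3 -c "
import cv2
im=cv2.imread('pics/top0.png')[120:300,180:480]
cv2.imwrite('pics/top0c.png',cv2.resize(im,None,fx=2.6,fy=2.6,interpolation=cv2.INTER_CUBIC))"
```

```text
(no output)
```

View pics/top0c.png

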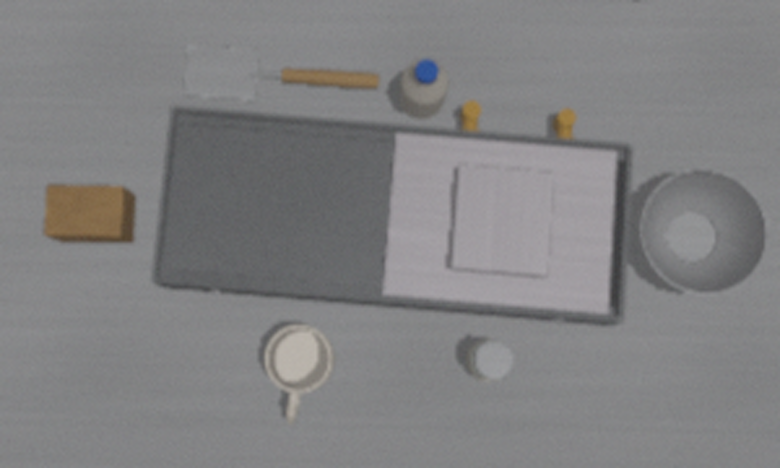

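The top view shows the box with its +y end at left. Its rim corners in the crop are about (173,108), (630,146), (620,323) and (155,285). The cover with its panel is on the right, the panel's +y side at x≈455. The jar and mug are in front, the bottle and spatula behind, the carton left and the bowl right.

```bash
cat > h.py <<'E'
import numpy as np, cv2, json
from plant import env
def ray(n,px,z,info=None):
    i=info or env.camera_info(n);K=np.array(i["mtx"]);T=np.array(i["extrinsics"])
    px=np.atleast_2d(np.array(px,float))
    d=np.c_[px,np.ones(len(px))]@np.linalg.inv(K).T@T[:3,:3].T
    return (T[:3,3]+d*((z-T[2,3])/d[:,2])[:,None])
def proj(n,P,info=None):
    i=info or env.camera_info(n);K=np.array(i["mtx"]);T=np.array(i["extrinsics"])
    p=(np.atleast_2d(P)-T[:3,3])@T[:3,:3]@K.T
    return p[:,:2]/p[:,2:]
def R(a): return np.array([[np.cos(a),-np.sin(a)],[np.sin(a),np.cos(a)]])
E
python3 - <<'E'
from h import *
o=np.array([180,120]);c=lambda l:np.array(l)/2.6+o
W=ray("top",c([(173,108),(630,146),(620,323),(155,285)]),0.084)[:,:2]
print(W)
B=np.array([(.103,.268),(.103,-.268),(-.103,-.268),(-.103,.268)])
ctr=W.mean(0);H=(W-ctr).T@B;U,S,V=np.linalg.svd(H)
M=U@V;a=np.arctan2(M[1,0],M[0,0]);print("ctr",ctr,"yaw",a,"res",(W-ctr-B@M.T))
box=lambda p:(np.array(p)-ctr)@M
print("panel",box(ray("top",c([(459,163),(552,168),(547,276),(450,270)]),.100)[:,:2]))
print("cover",box(ray("top",c([(396,132),(617,150),(609,314),(383,295)]),.078)[:,:2]))
for n,p in dict(jar=(490,360),mug=(300,355),bottle=(427,72),bowl=(703,232)).items(): 
    w=ray("top",c([p]),.06 if n=="bowl" else .13 if n=="bottle" else .085)[0,:2];print(n,w,box(w))
s=env.sense()
print(s['eef_pos'])
from scipy.spatial.transform import Rotation as Ro
print(Ro.from_quat(np.roll(s['orientation'],-1)).as_matrix().round(3))
E
```

```text
[[ 0.70395083  0.24085801]
 [ 0.66568365 -0.28777231]
 [ 0.46255141 -0.27213434]
 [ 0.49847537  0.25327373]]
ctr [ 0.58266532 -0.01644373] yaw -0.07004829860462117 res [[-0.00021948 -0.00283195]
 [-0.00097148  0.00322326]
 [ 0.0013911   0.00444308]
 [-0.00020013 -0.00483438]]
panel [[ 0.06262097 -0.06890579]
 [ 0.06557892 -0.17442781]
 [-0.05736636 -0.17605943]
 [-0.05965366 -0.06750853]]
cover [[ 0.09727785  0.00510178]
 [ 0.0971734  -0.25143155]
 [-0.0924819  -0.25188864]
 [-0.09230955  0.00483295]]
jar [ 0.41937189 -0.12566423] [-0.15524851 -0.12038173]
mug [0.42209787 0.08719885] [-0.16742773  0.09215013]
bottle [ 0.73803827 -0.05119837] [ 0.15742444 -0.0237947 ]
bowl [ 0.56993343 -0.37588974] [ 0.01245733 -0.35945563]
[0.12697867 0.48348576 0.23113995]
[[ 0.254  0.967 -0.   ]
 [ 0.967 -0.254 -0.   ]
 [-0.     0.    -1.   ]]
```

```bash
cat >> h.py <<'E'
from scipy.spatial.transform import Rotation as Ro
CTR=np.array([.5827,-.0164]);YAW=-.070
def go(bx,by,z,ang):
    """shift/spin in tool axes to box-frame point, height z, tool-x angle ang in box frame"""
    s=env.sense();M=Ro.from_quat(np.roll(s['orientation'],-1)).as_matrix()
    p=np.r_[CTR+R(YAW)@[bx,by],z]
    cur=np.arctan2(M[1,0],M[0,0]);d=(YAW+ang-cur+np.pi)%(2*np.pi)-np.pi
    me=R(YAW).T@(s['eef_pos'][:2]-CTR)
    print("t",s['time'],"box",me.round(4),"z",s['eef_pos'][2].round(4),"ang",round(cur-YAW,3),"F",s['force'].round(1),"| shift",(M.T@(p-s['eef_pos'])).round(4),"spin",round(-d,3))
E
python3 -m jog '[[-0.041,0.044,-0.01,0.18],[-0.082,0.088,-0.01,0.36],[-0.123,0.132,-0.01,0.54],[-0.164,0.176,-0.01,0.72],[-0.205,0.22,-0.01,0.9]]' 0
python3 -c "
from h import *
go(0,-.212,.2,0)"
```

```text
time: 0.92
eef_pos: [0.2883, 0.2278, 0.2415]
orientation: [-0.0, 0.979, 0.203, 0.0]
force: [0.7, 0.2, 0.1]
gripper_width: 0.502
t 0.925 box [-0.3107  0.223 ] z 0.2415 ang 0.479 F [0.7 0.2 0.1] | shift [0.0755 0.5292 0.0414] spin 0.479
```

```bash
python3 -m jog '[[0.009,0.06,0,0.16],[0.018,0.12,0,0.32],[0.026,0.18,0,0.479],[0.035,0.24,0,0.479],[0.043,0.3,0,0.479]]'
python3 -c "
from h import *
go(0,-.212,.15,0)"
```

```text
time: 1.55
eef_pos: [0.4485, -0.03, 0.2414]
orientation: [-0.0, 0.999, -0.033, 0.0]
force: [1.2, 1.7, 0.6]
gripper_width: 0.503
t 1.55 box [-0.1329 -0.023 ] z 0.2414 ang 0.004 F [1.2 1.7 0.6] | shift [0.132  0.1896 0.0915] spin 0.004
```

```bash
python3 -m jog '[[0.033,0.047,0,0],[0.066,0.095,0,0],[0.1,0.142,0.02,0],[0.132,0.19,0.05,0],[0.132,0.19,0.05,0]]'
python3 - <<'E'
from h import *
go(0,-.212,.088,0)
im=env.capture("wrist");cv2.imwrite("pics/w1.png",im[:,:,::-1])
im=env.capture("scene");cv2.imwrite("pics/s1.png",im[80:330,170:470,::-1])
cv2.imwrite("pics/c1.png",np.hstack([cv2.resize(im[80:330,170:470,::-1],(400,333)),cv2.resize(cv2.imread("pics/w1.png"),(400,250))[:250] if 0 else cv2.copyMakeBorder(cv2.resize(cv2.imread("pics/w1.png"),(400,250)),0,83,0,0,cv2.BORDER_CONSTANT)]))
# predicted panel -y face top edge
i=env.camera_info("wrist")
E
```

```text
time: 2.17
eef_pos: [0.5668, -0.2285, 0.1876]
orientation: [-0.001, 0.999, -0.034, -0.002]
force: [-0.5, 0.2, -0.0]
gripper_width: 0.498
t 2.175 box [-0.0011 -0.2127] z 0.1876 ang 0.002 F [-0.5  0.2 -0. ] | shift [ 0.0015 -0.0006  0.0996] spin 0.002
```

View pics/c1.png

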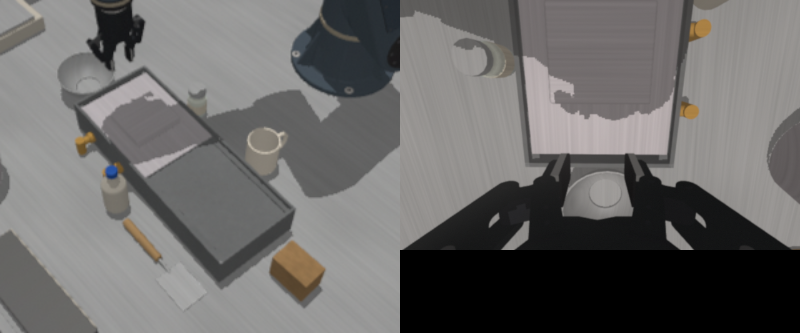

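The scene crop shows the gripper above the box's -y end. The wrist crop shows the panel's near edge at y≈112 and the end wall at y≈158, both symmetric between the fingers. I'll check these against the projection.

Run:
```python
from h import *
i=env.camera_info("wrist");s=400/640
def f(n,bx,by,z):
    p=np.r_[CTR+R(YAW)@[bx,by],z]; print(n,proj("wrist",p,i)*s)
f("panel -y L/R",-.06,-.178,.1);f("",.06,-.178,.1);f("wall",-.097,-.262,.084);f("wall",.097,-.262,.084)
print(np.array(i["extrinsics"]).round(3))
```

```text
panel -y L/R [[148.20318855 104.50126694]]
 [[247.63061455 104.97560363]]
wall [[128.38840736 162.39883412]]
wall [[266.73447188 163.08094176]]
[[ 0.998 -0.063 -0.019  0.572]
 [-0.065 -0.961 -0.268 -0.159]
 [-0.002  0.269 -0.963  0.334]
 [ 0.     0.     0.     1.   ]]
```

```bash
python3 -m jog '[[0,0,0.05,0],[0,0,0.08,0],[0,0,0.095,0],[0,0,0.104,0],[0,0,0.104,0]]'
python3 -m jog '[[0,-0.01,0,0],[0,-0.02,0,0],[0,-0.03,0,0],[0,-0.04,0,0],[0,-0.05,0,0]]'
python3 -c "
from h import *
go(0,.05,.083,0)"
```

```text
time: 2.9
eef_pos: [0.5674, -0.2259, 0.088]
orientation: [0.0, 0.999, -0.032, 0.0]
force: [-0.1, -0.0, 1.0]
gripper_width: 0.501
time: 3.52
eef_pos: [0.5706, -0.1757, 0.0876]
orientation: [0.0, 0.999, -0.032, 0.0]
force: [0.4, -5.2, 3.4]
gripper_width: 0.5
t 3.525 box [-0.0009 -0.1597] z 0.0876 ang 0.005 F [ 0.4 -5.2  3.4] | shift [ 0.002  -0.2097  0.0045] spin 0.005
```

```bash
python3 -m jog '[[0,-0.012,0,0],[0,-0.024,0,0],[0,-0.036,0,0],[0,-0.048,0,0],[0,-0.06,0,0]]'
python3 - <<'E'
from h import *
go(0,.05,.083,0)
im=env.capture("top");print([(d["conf"],d["box"]) for d in env.find_in("top","cover")])
cv2.imwrite("pics/t2.png",cv2.resize(im[140:270,220:440,::-1],None,fx=3,fy=3))
E
```

```text
time: 4.15
eef_pos: [0.5743, -0.1155, 0.0873]
orientation: [0.0, 0.999, -0.032, -0.0]
force: [-1.0, -5.1, 3.8]
gripper_width: 0.5
t 4.15 box [-0.0015 -0.0995] z 0.0873 ang 0.005 F [-1.  -5.1  3.8] | shift [ 0.0022 -0.1494  0.0043] spin 0.005
[(0.76, [295.2, 169.2, 55.6, 66.4])]
```

View pics/t2.png

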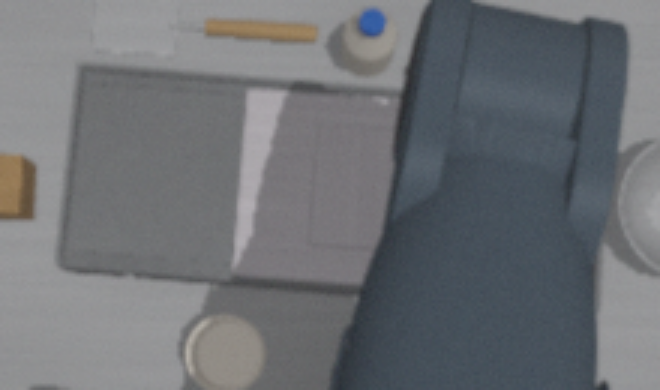

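The cover has slid: its +y edge is at crop x≈240, about 94 mm along, and it lies flat. I'll keep pushing.

```bash
python3 -m jog '[[0,-0.014,0,0],[0,-0.028,0,0],[0,-0.042,0,0],[0,-0.056,0,0],[0,-0.07,0,0]]'
python3 -m jog '[[0,-0.014,0,0],[0,-0.028,0,0],[0,-0.042,0,0],[0,-0.056,0,0],[0,-0.07,0,0]]'
python3 -c "
from h import *
go(0,.05,.083,0)"
```

```text
time: 4.88
eef_pos: [0.5788, -0.0454, 0.0873]
orientation: [-0.0, 0.999, -0.032, -0.0]
force: [0.1, -1.8, -2.2]
gripper_width: 0.501
time: 5.5
eef_pos: [0.5835, 0.0243, 0.0873]
orientation: [0.0, 0.999, -0.033, 0.0]
force: [0.7, -3.1, -0.2]
gripper_width: 0.502
t 5.5 box [-0.0021  0.0406] z 0.0873 ang 0.005 F [ 0.7 -3.1 -0.2] | shift [ 0.0021 -0.0093  0.0043] spin 0.005
```

```bash
python3 -m jog '[[0,-0.005,0,0],[0,-0.01,0,0],[0,-0.014,0,0],[0,-0.018,0,0],[0,-0.018,0,0]]'
python3 -m jog '[[0,-0.002,0,0],[0,-0.004,0,0],[0,-0.006,0,0],[0,-0.008,0,0],[0,-0.008,0,0]]'
```

```text
time: 6.12
eef_pos: [0.5846, 0.0417, 0.0873]
orientation: [-0.0, 0.999, -0.032, 0.0]
force: [-0.3, 0.2, 1.0]
gripper_width: 0.501
time: 6.75
eef_pos: [0.5851, 0.0496, 0.0873]
orientation: [-0.0, 0.999, -0.032, 0.0]
force: [1.1, -1.4, 0.2]
gripper_width: 0.499
```

```bash
python3 -m jog '[[0,-0.002,0,0],[0,-0.004,0,0],[0,-0.006,0,0],[0,-0.006,0,0]]'
python3 - <<'E'
from h import *
go(0,-.1,.2,0)
env.capture("top");print([(d["conf"],d["box"]) for d in env.find_in("top","cover")])
E
```

```text
time: 7.25
eef_pos: [0.5844, 0.0515, 0.0873]
orientation: [0.004, 0.999, -0.034, -0.001]
force: [-7.7, -31.4, 9.4]
gripper_width: 0.502
t 7.25 box [-0.003   0.0679] z 0.0873 ang 0.002 F [ -7.7 -31.4   9.4] | shift [ 0.0025  0.1687 -0.1114] spin 0.002
[(0.73, [242.6, 164.8, 25.3, 65.0]), (0.27, [235.8, 161.2, 187.9, 87.8])]
```

Hit the end wall. I'll back off, lift, and look into the well.

```bash
python3 -m jog '[[0,0.01,0,0],[0,0.02,0,0],[0,0.04,-0.04,0],[0,0.07,-0.08,0],[0,0.07,-0.13,0]]' 1
python3 -m jog '[[0,0.05,0,0],[0,0.1,0,0],[0,0.13,0,0],[0,0.13,0,0]]'
python3 - <<'E'
from h import *
go(-.02,-.14,.2,0)
im=env.capture("wrist");i=env.camera_info("wrist")
import pickle;pickle.dump(i,open("w3.pkl","wb"))
cv2.imwrite("pics/w3.png",im[:,:,::-1])
for n in ["disc_handle","disc_end","plain_handle","cover"]:
    for d in env.cut_out("wrist",n)[:2]:
        v,u=np.nonzero(d["region"]);c=[u.mean(),v.mean()]
        w=ray("wrist",c,.060,i)[0,:2];print(n,d["conf"],d["box"],c,R(YAW).T@(w-CTR))
E
```

```text
time: 7.98
eef_pos: [0.5802, -0.0161, 0.2181]
orientation: [-0.0, 0.999, -0.033, -0.001]
force: [1.1, 0.0, 1.0]
gripper_width: 0.001
time: 8.48
eef_pos: [0.5722, -0.1461, 0.2171]
orientation: [-0.0, 0.999, -0.034, -0.0]
force: [-0.5, 0.8, -0.1]
gripper_width: -0.002
t 8.475 box [-0.0015 -0.1301] z 0.2171 ang 0.002 F [-0.5  0.8 -0.1] | shift [-0.0186  0.0099  0.0171] spin 0.002
disc_handle 0.88 [276.2, 228.2, 88.7, 35.8] [np.float64(319.6476683937824), np.float64(247.41302738712065)] [ 0.00371451 -0.18968732]
disc_end 0.58 [279.8, 229.1, 84.6, 40.0] [np.float64(320.13401253918494), np.float64(247.25)] [ 0.00421914 -0.18950236]
plain_handle 0.68 [281.5, 121.9, 88.8, 38.2] [np.float64(329.9264322916667), np.float64(138.26236979166666)] [ 0.01257835 -0.07850784]
cover 0.77 [195.3, 0.0, 241.5, 32.1] [np.float64(317.4075063767764), np.float64(17.02720757925422)] [0.00017688 0.0230851 ]
cover 0.6 [275.3, 125.0, 93.7, 32.3] [np.float64(329.7650753768844), np.float64(138.053391959799)] [ 0.01242278 -0.07831533]
```

View pics/w3.png

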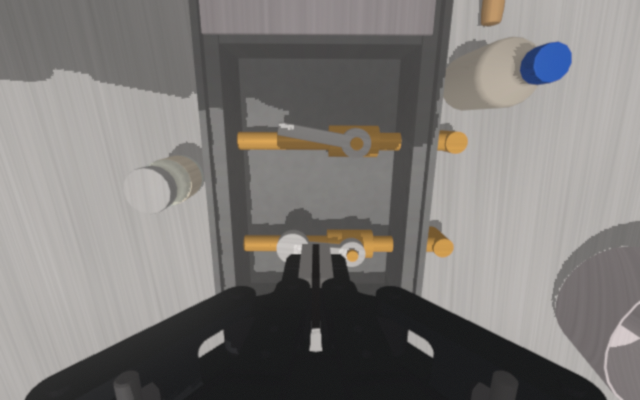

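The cover is on the far half. The near lever, at y≈-197, has the disc at px (293,246) and its hub at (352,253). The plain lever lies beyond, hub at (357,142), with its end at (285,128).

Run:
```python
from h import *
import pickle;i=pickle.load(open("w3.pkl","rb"))
for n,p,z in [("disc",(293,246),.06),("dpiv",(352,253),.062),("ppiv",(357,142),.062),("pend",(281,128),.06),("coveredge L",(200,36),.078),("R",(436,36),.078),("wallfloor",(240,57),.004)]:
    print(n,R(YAW).T@(ray("wrist",p,z,i)[0,:2]-CTR))
```

```text
disc [-0.02399277 -0.18821999]
dpiv [ 0.03734523 -0.19495065]
ppiv [ 0.03802588 -0.08173589]
pend [-0.03339762 -0.06928448]
coveredge L [-0.09580204  0.00389547]
R [0.09709179 0.00462103]
wallfloor [-0.08056919  0.00133252]
```

```bash
python3 -m jog '[[-0.008,0.033,0,0],[-0.016,0.066,0,0],[-0.022,0.099,0,0],[-0.022,0.099,0.03,0],[-0.022,0.099,0.08,0]]'
python3 - <<'E'
from h import *
go(-.024,-.229,.050,0)
im=env.capture("wrist");cv2.imwrite("pics/w4.png",im[:,:,::-1])
im=env.capture("scene");cv2.imwrite("pics/s4.png",cv2.resize(im[110:260,200:400,::-1],None,fx=3,fy=3))
E
```

```text
time: 9.35
eef_pos: [0.5453, -0.2417, 0.1377]
orientation: [0.001, 0.999, -0.032, 0.002]
force: [1.0, -0.8, -0.1]
gripper_width: 0.001
t 9.35 box [-0.0215 -0.2274] z 0.1377 ang 0.005 F [ 1.  -0.8 -0.1] | shift [-0.0028  0.0015  0.0877] spin 0.005
```

View pics/s4.png

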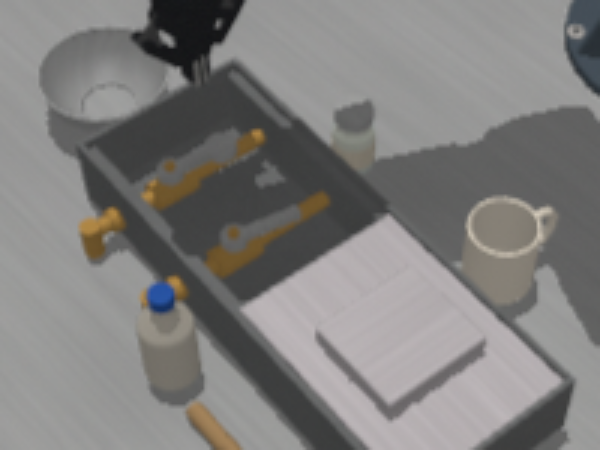

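The scene shows the shut fingers over the well's -y end beside the disc lever, the cover flat on the far half. I'll descend.

```bash
python3 -m jog '[[-0.003,0.001,0.03,0],[-0.003,0.001,0.05,0],[-0.003,0.001,0.07,0],[-0.003,0.001,0.082,0],[-0.003,0.001,0.088,0]]'
python3 - <<'E'
from h import *
go(-.024,-.229,.050,0)
s=env.sense();M=Ro.from_quat(np.roll(s['orientation'],-1)).as_matrix()
cur=np.arctan2(M[1,0],M[0,0])-YAW
me=R(YAW).T@(s['eef_pos'][:2]-CTR)
P=np.array([.0365,-.1955])
for th,d in [(.11,.03),(.25,.028),(.4,.028),(.55,.028),(.7,.028),(.85,.028),(1.,.028),(1.15,.028),(1.3,.028),(1.45,.028),(1.57,.028),(1.6,.026)]:
    q=P+.057*np.array([-np.cos(th),np.sin(th)])-d*np.array([np.sin(th),np.cos(th)])
    v=R(cur).T@(q-me);print(th,q.round(4),[round(v[0],4),round(-v[1],4)],"spin",th+cur)
E
```

```text
time: 10.07
eef_pos: [0.5415, -0.2423, 0.0498]
orientation: [0.0, 0.999, -0.032, 0.0]
force: [-0.6, 0.3, -0.1]
gripper_width: 0.003
t 10.075 box [-0.0253 -0.2282] z 0.0498 ang 0.006 F [-0.6  0.3 -0.1] | shift [ 0.0013  0.0008 -0.0002] spin 0.006
0.11 [-0.0234 -0.2191] [np.float64(0.0019), np.float64(-0.0091)] spin 0.11553736614042984
0.25 [-0.0257 -0.2085] [np.float64(-0.0003), np.float64(-0.0197)] spin 0.2555373661404298
0.4 [-0.0269 -0.1991] [np.float64(-0.0015), np.float64(-0.0291)] spin 0.40553736614042984
0.55 [-0.0267 -0.1896] [np.float64(-0.0012), np.float64(-0.0386)] spin 0.5555373661404299
0.7 [-0.0251 -0.1802] [np.float64(0.0004), np.float64(-0.048)] spin 0.7055373661404298
0.85 [-0.0222 -0.1712] [np.float64(0.0034), np.float64(-0.057)] spin 0.8555373661404299
1.0 [-0.0179 -0.1627] [np.float64(0.0078), np.float64(-0.0655)] spin 1.0055373661404299
1.15 [-0.0123 -0.1549] [np.float64(0.0133), np.float64(-0.0732)] spin 1.1555373661404298
1.3 [-0.0057 -0.1481] [np.float64(0.02), np.float64(-0.08)] spin 1.30553736614043
1.45 [ 0.0018 -0.1423] [np.float64(0.0276), np.float64(-0.0858)] spin 1.4555373661404298
1.57 [ 0.0085 -0.1385] [np.float64(0.0342), np.float64(-0.0895)] spin 1.57553736614043
1.6 [ 0.0122 -0.1378] [np.float64(0.0379), np.float64(-0.0902)] spin 1.60553736614043
```

```bash
python3 -m jog '[[0.002,-0.009,0,0.12],[0,-0.02,0,0.26],[-0.001,-0.029,0,0.41],[-0.001,-0.038,0,0.55],[0,-0.048,0,0.7]]'
cat > arc.py <<'E'
from h import *
import sys
s=env.sense();M=Ro.from_quat(np.roll(s['orientation'],-1)).as_matrix()
cur=np.arctan2(M[1,0],M[0,0])-YAW
me=R(YAW).T@(s['eef_pos'][:2]-CTR);print(s['time'],me,cur,s['force'],s['joint_positions'][5])
P=np.array([.0365,-.1955])
for a in sys.argv[1:]:
    th,d=map(float,a.split(','))
    q=P+.057*np.array([-np.cos(th),np.sin(th)])-d*np.array([np.sin(th),np.cos(th)])
    v=R(cur).T@(q-me);print(th,q.round(4),round(v[0],4),round(-v[1],4),"spin",round(th+cur,3))
E
python3 arc.py .85,.028 1,.028 1.15,.028 1.3,.028 1.45,.028
```

```text
time: 10.7
eef_pos: [0.5447, -0.1948, 0.0503]
orientation: [0.0, 0.927, -0.376, 0.001]
force: [-0.6, -2.8, -0.7]
gripper_width: -0.0
10.7 [-0.02543984 -0.18057549] -0.6999748974101003 [-0.5534211  -2.8479743  -0.67423894] 1.9978117338647765
0.85 [-0.0222 -0.1712] -0.0036 -0.0093 spin 0.15
1.0 [-0.0179 -0.1627] -0.0057 -0.0186 spin 0.3
1.15 [-0.0123 -0.1549] -0.0065 -0.0281 spin 0.45
1.3 [-0.0057 -0.1481] -0.0059 -0.0376 spin 0.6
1.45 [ 0.0018 -0.1423] -0.0038 -0.0469 spin 0.75
```

```bash
python3 -m jog '[[-0.004,-0.009,0,0.15],[-0.006,-0.019,0,0.3],[-0.0065,-0.028,0,0.45],[-0.006,-0.038,0,0.6],[-0.004,-0.047,0,0.75]]'
python3 arc.py 1.5,.028 1.55,.028 1.571,.027 1.571,.024
```

```text
time: 11.32
eef_pos: [0.5742, -0.1578, 0.0502]
orientation: [0.0, 0.725, -0.689, 0.0]
force: [-1.8, -1.9, 0.7]
gripper_width: 0.001
11.325 [ 0.00143314 -0.14164755] -1.4498587773098288 [-1.78425895 -1.88706781  0.70760462] 2.822776918646177
1.5 [ 0.0045 -0.1406] -0.0006 -0.0032 spin 0.05
1.55 [ 0.0073 -0.1391] -0.0018 -0.0062 spin 0.1
1.571 [ 0.0095 -0.1385] -0.0022 -0.0084 spin 0.121
1.571 [ 0.0125 -0.1385] -0.0018 -0.0114 spin 0.121
```

```bash
python3 -m jog '[[-0.001,-0.003,0,0.05],[-0.002,-0.006,0,0.1],[-0.002,-0.008,0,0.12],[-0.002,-0.010,0,0.12],[-0.002,-0.011,0,0.12]]'
python3 arc.py 1.571,.022
```

```text
time: 11.95
eef_pos: [0.5826, -0.155, 0.0495]
orientation: [-0.001, -0.684, 0.729, 0.001]
force: [-21.4, 2.3, 15.2]
gripper_width: -0.002
11.95 [ 0.00955771 -0.13829994] -1.5644889529122161 [-21.40613551   2.29514208  15.17671517] 2.9455821994206266
1.571 [ 0.0145 -0.1385] 0.0002 -0.005 spin 0.007
```

```bash
python3 -m jog '[[0,0.01,0,0],[0,0.018,0,0],[0,0.018,-0.05,0],[0,0.018,-0.1,0],[0,0.018,-0.15,0]]'
python3 - <<'E'
from h import *
go(-.0,-.25,.2,0)
im=env.capture("wrist");i=env.camera_info("wrist")
cv2.imwrite("pics/w5.png",im[:,:,::-1])
E
```

```text
time: 12.58
eef_pos: [0.5664, -0.1541, 0.2013]
orientation: [0.0, -0.684, 0.729, -0.0]
force: [1.3, -0.5, 0.1]
gripper_width: 0.0
t 12.575 box [-0.0066 -0.1385] z 0.2013 ang -1.565 F [ 1.3 -0.5  0.1] | shift [ 0.1115 -0.0059  0.0013] spin -1.565
```

View pics/w5.png

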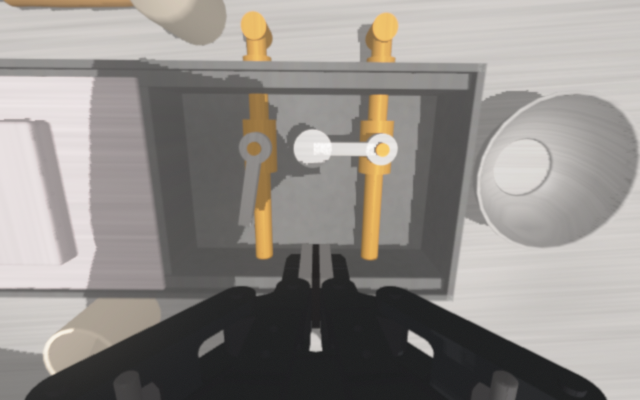

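The disc lever now runs from the hub at (382,149) to the disc at (312,147), along the box's +y. The plain lever, hub (255,148) to end (246,222), looks unchanged, and the cover edge is at about x=150. I'll measure these.

Run:
```python
from h import *
i=env.camera_info("wrist")
b=lambda p,z:R(YAW).T@(ray("wrist",p,z,i)[0,:2]-CTR)
d=b((312,147),.06)-b((382,149),.06);e=b((246,222),.06)-b((255,148),.06)
print("disc",np.arctan2(d[1],-d[0]),np.linalg.norm(d),"plain",np.arctan2(e[1],-e[0]),b((246,222),.06),"cover edge",b((136,80),.078),b((165,290),.078))
for n in ["top","scene"]:
    im=env.capture(n);cv2.imwrite(f"pics/{n}6.png",im[:,:,::-1])
```

```text
disc 1.5927937779727652 0.06482395345939268 plain 0.16601872984541988 [-0.03253518 -0.07186134] cover edge [0.09525894 0.00783915] [-0.09728176  0.00717448]
```

Run:
```python
from h import *
# bystanders: shift between first and last scene pictures by template matching
a=cv2.imread("pics/scene0.png",0);b=cv2.imread("pics/scene6.png",0)
o={}
for n in ["spice_jar","mug","spatula","carton","bowl","wash_bottle"]:
    r=env.find_in("scene",n)
    if not r: print(n,"none");continue
    x,y,w,h=[int(v) for v in r[0]["box"]]
    m=cv2.matchTemplate(a,b[y:y+h,x:x+w],cv2.TM_CCOEFF_NORMED)[max(0,y-25):y+26,max(0,x-25):x+26];_,c,_,l=cv2.minMaxLoc(m)
    print(n,r[0]["conf"],round(c,2),"shift px",l[0]-min(25,x),l[1]-min(25,y))
env.finish_job()
```

```text
spice_jar 0.79 0.98 shift px 0 0
mug 0.87 0.24 shift px 25 15
spatula 0.6 0.89 shift px 0 0
carton 0.61 1.0 shift px 0 0
bowl 0.8 0.93 shift px 0 0
wash_bottle 0.87 1.0 shift px 0 0
the job is handed in; nothing more can be done
```

The job is handed in at about 12.7 s of the 48 s allowed; the hand-in reports no verdict. I slid the cover along its track against the far end wall and pushed the disc-ended lever clockwise to its stop.

Last checks:
- **Cover:** it met the end wall with about 31 N on the wrist, and its edge then measured y ≈ 7 mm, so its centre is about 135 mm to the +y side. It looked flat in its track.
- **Disc lever:** measured at about 1.59 rad, after the push rose to about 21 N sideways (15 N upward) at the stop.
- **Plain lever:** its end measured within about 3 mm of where it was when first uncovered.
- **Bystanders:** five of the six showed no shift between the first and last scene pictures. The mug comparison failed (match score 0.24, not usable), perhaps because the arm blocked the first view or its shadow changed. The mug's place is therefore not confirmed, but the gripper never came near it at low height and I felt no contact there.
- **Arm:** lifted to 0.20 m and touching nothing.

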